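Lay the blue-capped tube in the dark box

TASK

Put the light-sensitive sample, the tube with the blue cap, away in the grey dark box: the hatch is shorter than the tube, so tilt the tube, pass its foot in first under the amber cover, then level it inside and leave it lying in the box's two V grooves, cap at the hatch end. Leave the tube with the orange cap where it is.

Things in the scene. Friction and masses are not known exactly. Their poses are not given: they have to be found in the camera images.
- sample_mid (a point): Middle, on the axis, of the tube to put away: rigid closed screw-cap tube, 115 mm long, body 31.6 mm in diameter, blue cap 34.4 mm in diameter and 13 mm long, about 40 g; z axis from foot to cap. It lies level on a white rest, cap away from the robot, axis 32 mm above the worktop. Grip it from above across its body, best 10 to 20 mm from the middle towards the cap.
- sample_foot (a point): Centre of the blue-capped tube's foot (flat end opposite the cap), 57.5 mm from sample_mid along -z; same axes as sample_mid.
- other_mid (a point): Middle of an equal tube with an orange cap, to be left alone; it lies in the same way on a second white rest. Each rest is fixed, 100 x 50 mm, with two V grooves 10 mm wide and 35 mm high, 38 mm either side of the tube's middle; between them the tube is free for the fingers (base 4 mm thick). A tall analyser stands behind, its front 0.6 m from the robot.
- dark_box: Grey box fixed to the worktop, 145 mm long (x axis, pointing away from the robot), 128 mm wide (y), 70 mm high; origin at the centre of its underside, z up. Walls 4 mm, floor 5 mm thick. The part nearest the robot is roofed by an amber cover; the rest, from x = -20 to +68 mm, is the open hatch, where end wall and side walls are only 46 mm high.
- cover_edge (a point): Middle of the lower edge of the dark box's fixed amber cover, on the hatch side: at x = -20, y = 0, z = 66 mm in the box's frame; same axes as dark_box. The cover is 4 mm thick (top at 70 mm) and reaches from here to the end wall nearest the robot.
- place (a point): Where the middle of the laid tube belongs: at x = 0, y = 0, z = 34 mm in the box's frame; same axes as dark_box. The tube lies along x, foot (-x) under the cover, cap (+x) in the hatch, in two black 90 degree V grooves across the floor at x = -42 mm (10 mm wide) and x = +52 mm (12 mm wide), 48 mm wide and 35 mm high at their tops. The box's end walls leave 11 mm at each end.

How it is judged:
By the outcome, as a careful person would: the job done as asked, in the order asked, and still so for the second after the job is handed in, with the robot touching nothing.
It also fails if it takes over 48 s, if anything falls off the work surface, if the arm or the gripper's body presses on something with over 40 N, if the wrist force passes 120 N, or if a joint passes its speed limit or range.

ROBOT

A 6-joint arm with a two-finger parallel gripper is mounted at the origin on a cart in front of the work surface, level with it; the furniture and walls round the work are solid. World frame = base frame: x ahead of the robot, y to its left, z up, the work surface at z = 0. Lengths are in m, angles in rad, forces in N, time in s.
With the tool pointing down it reaches from about 0.35 to 0.775 m from the base axis. Payload 7.3 kg.
Tool frame: the origin (TCP) lies where the fingers leave the gripper's body, on its centre line; the fingertips stand 66 mm ahead of it and the grasp point (between the pads) lies 47 mm ahead of it (robot.tips_ahead is the distance from the TCP to the fingertips, in m); z points along the fingers, y is the line along which they close (so a half turn about z gives the same grasp; the last joint's range is limited). The gripper opens to 92 mm and grips with 3 to 60 N. Pads are 19 mm wide; open, the fingers measure 130 mm over their backs; the gripper's body (75 mm by 190 mm) begins 47 mm behind the grasp point.
Start: joints at [-1.352, 0.342, 1.524, -0, 1.275, -0.146], TCP at [0.187, -0.49, 0.292] pointing down, gripper open.
Joint ranges: [-2.53, 2.53], [-0.77, 2.02], [0.04, 2.7], [-1, 4.14], [0.28, 2.66], [-3.11, 3.11]. Speed limits (rad/s): [2.57, 2.57, 3.14, 3.14, 3.14, 3.14].

INTERFACE

Orientations are given as [roll, pitch, yaw] about the fixed x, y, z axes, in that order (R = Rz(yaw) Ry(pitch) Rx(roll)).
In Python, from cell import robot gives the robot as it stands.
- The arm moves only by the shell command python3 -m inch 'ROWS' [FORCE]. ROWS is a JSON object of lists of equal length, an entry for each row: "travel": the shift along the tool's x, y, z in mm, a list of three; "turn": the turn about the tool's z in units of 5 degrees (1.0 is 5 degrees); "claw": the closure, from -1 (fully open) to 1 (shut). A call has 1 to 12 rows; each row is the pose to reach, as a shift and turn from the pose commanded when the call began, along the tool's axes at that moment; what a row does not reach only later rows make up. A row lasts 1/10 s, in which the tool goes at most 50 mm and 8.59 degrees, less where a joint would pass 70% of its speed; a pose out of reach is approached as far as the arm can. A call with a gripper value outside its range is refused whole. The fingers move at their own pace and stop on an object; FORCE is the grip in N (left out, the last holds). Time passes only in rows, so rows that repeat a pose let the fingers close. It gives the time, the measured TCP pose, the force, the opening and the grip force at its end, in the units of the state.
- robot.observe(): the state, without advancing time (a new reading comes with each control period).
- robot.read_camera(name): name is "scene" or "top" or "wrist"; returns a dict with "pixels" (384x512x3 uint8, red, green, blue), "fx", "fy", "cx", "cy" (pixels), "cam_to_world" (4x4, takes a point from camera to world coordinates). Camera axes: x right, y down, z forward; pixel columns grow to the right and rows downward; lengths in m; the calibration is good to about 2 mm. A picture is of the moment at which its call begins. There is no depth.
- robot.hand_in(): hands the job in; it is judged then, once.
The state is a dict: "time": time; "qpos": joint angles; "qvel": joint speeds; "joint_efforts": joint torques, N m; "tool_pos": TCP position; "tool_rot": TCP orientation; "contact_force": force on the tool from outside, world axes, zero at the start; "torque": the same for the moment, N m; "opening": finger opening in m; "grip_force": force on a finger pad.
Only numpy, scipy, OpenCV 4.12 (cv2) and the standard library are available. Lean on these libraries where they do the work, as an engineer would, in place of code of your own. Each camera call takes 0.05 s, during which the arm holds its last target. There are 200 camera calls.

## Working session

There is one attempt and no reset: what is moved stays moved. The work goes in short steps, Python scripts to look and compute and a shell command to move; the robot and the scene stay as the last step left them, time stands still between calls to the robot, and variables do not carry over. Pictures are saved under pics/ and viewed, at most 10 in all, crops included, and the job is handed in when it is done.

```bash
ls; mkdir -p pics; python3 - <<'E'
from cell import robot
import cv2,numpy as np
for n in("top","scene"):
    c=robot.read_camera(n); cv2.imwrite(f"pics/{n}0.png",c["pixels"][:,:,::-1]); np.savez(f"{n}0.npz",**c)
    print(n,c["fx"],c["cx"],c["cy"],np.round(c["cam_to_world"],3).tolist())
s=robot.observe(); print({k:np.round(v,3).tolist() for k,v in s.items()})
E
```

```text
pics
top 348.08352512822745 255.90877526732157 189.10104333780197 [[-0.03, -0.998, 0.047, 0.401], [-0.999, 0.03, 0.01, 0.178], [-0.011, -0.046, -0.999, 0.96], [0.0, 0.0, 0.0, 1.0]]
scene 391.0328213397755 262.8142870501073 188.37080944538576 [[-0.88, -0.289, 0.377, 0.111], [-0.475, 0.54, -0.695, 0.823], [-0.003, -0.791, -0.612, 0.659], [0.0, 0.0, 0.0, 1.0]]
{'time': 0.1, 'qpos': [-1.352, 0.343, 1.525, -0.0, 1.275, -0.146], 'qvel': [-0.0, -0.001, -0.002, -0.0, -0.002, -0.001], 'joint_efforts': [0.002, -43.2, -24.469, 0.072, 0.053, -0.0], 'tool_pos': [0.187, -0.49, 0.292], 'tool_rot': [-3.14, -0.0, 0.365], 'contact_force': [0.244, 0.354, 0.227], 'torque': [-0.016, -0.004, -0.046], 'grip_force': 0.0, 'opening': 0.092}
```

View pics/top0.png

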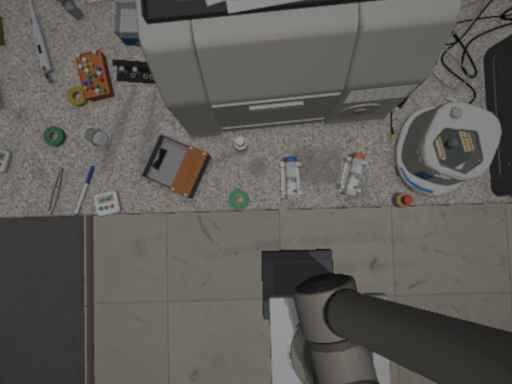

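View pics/scene0.png

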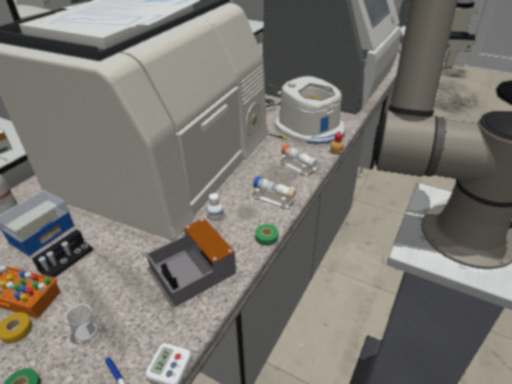

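```bash
cat > h.py <<'E'
import numpy as np,cv2
def ray(c,uv):
    T=c["cam_to_world"]; d=T[:3,:3]@np.array([(uv[0]-c["cx"])/c["fx"],(uv[1]-c["cy"])/c["fy"],1]); return T[:3,3],d
def onz(c,uv,z):
    o,d=ray(c,uv); return o+d*(z-o[2])/d[2]
def proj(c,p):
    T=c["cam_to_world"]; q=T[:3,:3].T@(np.asarray(p)-T[:3,3]); return np.array([c["fx"]*q[0]/q[2]+c["cx"],c["fy"]*q[1]/q[2]+c["cy"]])
def tri(c1,u1,c2,u2):
    o1,d1=ray(c1,u1);o2,d2=ray(c2,u2); s=np.linalg.lstsq(np.c_[d1,-d2],o2-o1,rcond=None)[0]
    a,b=o1+d1*s[0],o2+d2*s[1]; return (a+b)/2,np.linalg.norm(a-b)
def mask(c,h0,h1,s=100,v=40):
    return cv2.inRange(cv2.cvtColor(c["pixels"],cv2.COLOR_RGB2HSV),(h0,s,v),(h1,255,255))
def blobs(m,amin=15):
    n,l,st,ce=cv2.connectedComponentsWithStats(m); return [(st[i].tolist(),np.round(ce[i],1).tolist(),(l==i)) for i in range(1,n) if st[i,4]>=amin]
E
python3 - <<'E'
from h import *
T=dict(np.load("top0.npz"));S=dict(np.load("scene0.npz"))
for n,c in(("top",T),("scene",S)):
    for nm,a in(("blue",(100,125)),("orange",(5,16))):
        for b in blobs(mask(c,*a,s=120)):print(n,nm,b[:2])
b=[x for x in blobs(mask(T,5,16,s=120)) if 160<x[1][0]<215][0]
r=cv2.minAreaRect(np.argwhere(b[2])[:,::-1].astype(np.float32)); print(r)
for p in cv2.boxPoints(r): print(p,onz(T,p,.07).round(4))
im=T["pixels"][120:210,135:385,::-1]; cv2.imwrite("pics/topc.png",cv2.resize(im,None,fx=3.2,fy=3.2,interpolation=cv2.INTER_CUBIC))
E
```

```text
top blue ([122, 38, 16, 7, 68], [129.6, 40.6])
top blue ([285, 157, 11, 4, 41], [290.1, 158.6])
top blue ([86, 166, 8, 17, 46], [89.5, 174.3])
top blue ([416, 172, 15, 7, 55], [422.9, 174.9])
top blue ([406, 178, 26, 15, 46], [418.9, 186.7])
top orange ([80, 50, 34, 51, 769], [97.6, 77.3])
top orange ([76, 59, 8, 6, 33], [79.1, 61.3])
top orange ([78, 69, 9, 12, 63], [81.9, 74.6])
top orange ([170, 147, 38, 50, 919], [188.5, 171.3])
top orange ([352, 153, 13, 6, 49], [358.5, 155.0])
top orange ([394, 194, 15, 12, 66], [399.9, 200.1])
scene blue ([321, 118, 7, 13, 72], [323.9, 123.8])
scene blue ([254, 177, 6, 10, 33], [256.1, 181.0])
scene blue ([5, 214, 68, 41, 724], [41.0, 235.2])
scene blue ([20, 271, 4, 6, 16], [21.6, 273.3])
scene blue ([19, 285, 6, 6, 26], [21.9, 287.9])
scene blue ([15, 292, 4, 6, 17], [16.6, 294.4])
scene blue ([106, 358, 15, 22, 123], [112.8, 368.4])
scene orange ([332, 140, 10, 13, 49], [337.3, 145.7])
scene orange ([282, 145, 6, 8, 25], [284.1, 148.0])
scene orange ([185, 220, 49, 44, 1034], [208.4, 240.6])
scene orange ([0, 267, 21, 17, 169], [10.8, 274.1])
scene orange ([0, 273, 59, 45, 1246], [30.6, 297.5])
((188.41708374023438, 171.34634399414062), (20.324321746826172, 48.75043487548828), 24.775142669677734)
[168.97563 189.21953] [0.4487 0.4097 0.07  ]
[189.40489 144.9561 ] [0.5615 0.3548 0.07  ]
[207.85854 153.47316] [0.5379 0.3076 0.07  ]
[187.42928 197.73659] [0.4254 0.3627 0.07  ]
```

View pics/topc.png

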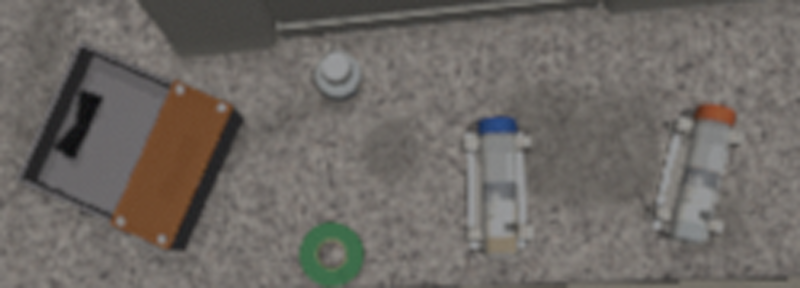

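```bash
cat >> h.py <<'E'
def plan(robot,tgt,yaw):
    """travel mm, turn units, rows needed, from the present pose (tool down) to tgt/yaw"""
    s=robot.observe(); p=np.array(s["tool_pos"]); r=s["tool_rot"]
    from scipy.spatial.transform import Rotation as R
    M=R.from_euler("xyz",r).as_matrix(); t=M.T@(np.array(tgt)-p)*1000
    dy=(yaw-r[2]+np.pi)%(2*np.pi)-np.pi
    print("t",round(float(s["time"]),2),"travel",t.round(1).tolist(),"turn",round(-np.degrees(dy)/5,2),"rows",round(max(np.linalg.norm(t)/50,abs(np.degrees(dy))/8.59),1),"rpy",np.round(r,4).tolist())
E
python3 - <<'E'
from h import *
from cell import robot
T=dict(np.load("top0.npz"));S=dict(np.load("scene0.npz"))
f=onz(T,(291.6,197.5),.032);k=onz(T,(290.3,156.9),.032)
print(f,k,np.linalg.norm(k-f),np.degrees(np.arctan2(*(k-f)[1::-1])))
print("blue tri",tri(T,(290.1,158.6),S,(256.1,181)))
m=(f+k)/2; plan(robot,[m[0]-.03,m[1],.26],0.0)
E
```

```text
[0.41873117 0.09256862 0.032     ] [0.5275236  0.09227292 0.032     ] 0.10879283391372384 -0.15573016438969334
blue tri (array([0.52466634, 0.09426093, 0.03504766]), np.float64(0.004656629092847771))
t 0.1 travel [446.9, -452.9, 32.3] turn 4.18 rows 12.7 rpy [-3.1403, -0.0002, 0.3648]
```

```bash
python3 -m inch '{"travel":[[260,-100,10],[260,-100,10],[260,-100,10],[260,-100,10],[260,-100,10],[450,-450,30],[450,-450,30],[450,-450,30],[450,-450,30],[450,-450,30],[450,-450,30],[450,-450,30]],"turn":[0,0,0,0,0,4.2,4.2,4.2,4.2,4.2,4.2,4.2],"claw":[-1,-1,-1,-1,-1,-1,-1,-1,-1,-1,-1,-1]}' 15
```

```text
time: 1.3
tool_pos: [0.4333, 0.0153, 0.266]
tool_rot: [3.141, -0.0, -0.002]
contact_force: [1.5, 0.0, 0.7]
opening: 0.0919
grip_force: 0.0
```

```bash
python3 - <<'E'
from h import *
from cell import robot
plan(robot,[.443,.092,.26],0.0)
E
```

```text
t 1.3 travel [9.6, -76.7, 6.0] turn -0.02 rows 1.6 rpy [3.1415, -0.0, -0.0019]
```

```bash
python3 -m inch '{"travel":[[10,-77,6],[10,-77,6],[10,-77,6],[10,-77,6]],"turn":[0,0,0,0],"claw":[-1,-1,-1,-1]}'; python3 - <<'E'
from cell import robot
import cv2,numpy as np
c=robot.read_camera("wrist"); cv2.imwrite("pics/w1.png",c["pixels"][:,:,::-1]); np.savez("w1.npz",**c)
print(np.round(c["cam_to_world"],3).tolist(),c["fx"])
E
```

```text
time: 1.7
tool_pos: [0.4433, 0.0907, 0.2598]
tool_rot: [3.141, 0.001, 0.0]
contact_force: [0.4, -0.2, 0.3]
opening: 0.0917
grip_force: 0.0
[[-0.0, -0.965, -0.264, 0.514], [-1.0, 0.0, -0.001, 0.091], [0.001, 0.264, -0.965, 0.351], [0.0, 0.0, 0.0, 1.0]] 342.35505184906674
```

View pics/w1.png

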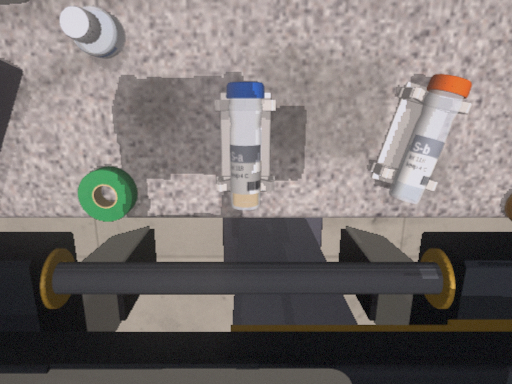

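```bash
python3 - <<'E'
from h import *
W=dict(np.load("w1.npz"))
b=max((x for x in blobs(mask(W,105,128,s=120)) if 200<x[1][0]<290),key=lambda b:b[0][4]); print(b[:2])
m=b[2]; 
for r in range(82,102,3):
    c=np.flatnonzero(m[r]); print(r,c.min() if len(c) else None,c.max() if len(c) else None)
P=W["pixels"].astype(int)
col=P[:,246]; print("column", [(r,col[r].tolist()) for r in list(range(94,101))+list(range(190,215,2))])
cap=onz(W,(245.5,98),.0492); ft=onz(W,(246.5,208),.032)
print("seam top",cap,"foot lvl axis",ft, "foot upper edge", onz(W,(246.5,194),.0478))
axc=onz(W,(245.5,90),.035)
print("yaw",np.degrees(np.arctan2(ft[1]-axc[1],ft[0]-axc[0])))
E
```

```text
([231, 82, 33, 16, 469], [247.1, 89.4])
82 238 256
85 232 262
88 231 262
91 232 263
94 232 262
97 244 262
100 None None
column [(94, [56, 81, 142]), (95, [57, 84, 142]), (96, [55, 81, 144]), (97, [76, 97, 149]), (98, [148, 156, 179]), (99, [204, 200, 207]), (100, [197, 196, 204]), (190, [177, 171, 168]), (192, [186, 181, 178]), (194, [197, 182, 169]), (196, [206, 180, 151]), (198, [205, 178, 151]), (200, [207, 182, 153]), (202, [206, 187, 164]), (204, [207, 184, 156]), (206, [207, 183, 158]), (208, [200, 197, 202]), (210, [166, 156, 158]), (212, [176, 160, 158]), (214, [171, 158, 157])]
seam top [0.51579308 0.0917968  0.0492    ] foot lvl axis [0.41217052 0.09103076 0.032     ] foot upper edge [0.43073968 0.09100073 0.0478    ]
yaw -179.57837734796024
```

```bash
python3 -m inch '{"travel":[[44,-1,30],[44,-1,80],[44,-1,130],[44,-1,165],[44,-1,181],[44,-1,181],[44,-1,181],[44,-1,181],[44,-1,181],[44,-1,181],[44,-1,181],[44,-1,181]],"turn":[0,0,0,0,0,0,0,0,0,0,0,0],"claw":[-1,-1,-1,-1,-1,-1,-1,1,1,1,1,1]}' 10; python3 -m inch '{"travel":[[0,0,0],[0,0,0],[0,0,0],[0,0,-10],[0,0,-30],[0,0,-60],[0,0,-100],[0,0,-100]],"turn":[0,0,0,0,0,0,0,0],"claw":[1,1,1,1,1,1,1,1]}'
```

```text
time: 2.95
tool_pos: [0.4877, 0.0912, 0.0794]
tool_rot: [3.142, -0.001, -0.002]
contact_force: [-0.3, -0.3, 0.2]
opening: 0.0566
grip_force: 0.0
time: 3.75
tool_pos: [0.49, 0.0912, 0.184]
tool_rot: [3.142, -0.01, -0.002]
contact_force: [0.4, 0.1, -0.6]
opening: 0.0315
grip_force: 10.0
```

```bash
python3 - <<'E'
from h import *
from cell import robot
plan(robot,[.475,.322,.26],1.117)
E
```

```text
t 3.75 travel [-14.7, -230.8, -76.1] turn -12.82 rows 7.5 rpy [3.1416, -0.0096, -0.0015]
```

```bash
python3 -m inch '{"travel":[[0,0,-76],[0,0,-76],[-15,-230,-76],[-15,-230,-76],[-15,-230,-76],[-15,-230,-76],[-15,-230,-76],[-15,-230,-76],[-15,-230,-76],[-15,-230,-76],[-15,-230,-76],[-15,-230,-76]],"turn":[0,0,-12.8,-12.8,-12.8,-12.8,-12.8,-12.8,-12.8,-12.8,-12.8,-12.8],"claw":[1,1,1,1,1,1,1,1,1,1,1,1]}'; python3 - <<'E'
from cell import robot
import cv2,numpy as np
for n in("wrist","scene"):
    c=robot.read_camera(n); cv2.imwrite(f"pics/{n}2.png",c["pixels"][:,:,::-1]); np.savez(f"{n}2.npz",**c)
E
```

```text
time: 4.95
tool_pos: [0.4729, 0.3211, 0.2547]
tool_rot: [-3.141, 0.001, 1.113]
contact_force: [-0.8, 0.3, -0.4]
opening: 0.0315
grip_force: 10.0
```

View pics/wrist2.png

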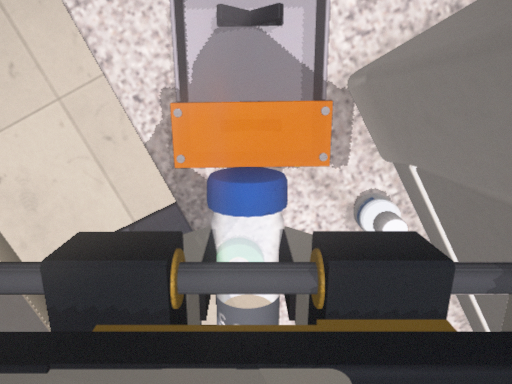

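```bash
python3 - <<'E'
from h import *
T=dict(np.load("top0.npz"));S=dict(np.load("scene0.npz"));W=dict(np.load("wrist2.npz"))
print("analyser scene z0",onz(S,(183,232),0),"top z0",onz(T,(195,137),0),onz(T,(195,137),.1),"wrist",onz(W,(350,80),.0),onz(W,(350,80),.1),onz(W,(385,160),0),onz(W,(385,160),.1))
print(tri(T,(195,137),W,(385,160)),tri(T,(178,104),W,(350,80)))
m=mask(W,5,16,s=150); b=max(blobs(m),key=lambda b:b[0][4]); 
r=cv2.minAreaRect(np.argwhere(b[2][:, :]).astype(np.float32)[:,::-1]); print(b[:2],r)
mm=b[2]
# edges: top & bottom rows per column, left & right cols per row
def edge(side):
    pts=[]
    if side in"tb":
        for c in (list(range(182,322)) if side=="t" else list(range(185,206))+list(range(292,318))):
            v=np.flatnonzero(mm[:,c]); pts.append((c,v.min()-.5 if side=="t" else v.max()+.5))
    else:
        for q in range(112,158):
            v=np.flatnonzero(mm[q]); pts.append((v.min()-.5 if side=="l" else v.max()+.5,q))
    vx,vy,x,y=cv2.fitLine(np.array(pts,np.float32),cv2.DIST_HUBER,0,.01,.01).ravel(); return np.array([x,y]),np.array([vx,vy])
def inter(a,b):
    t=np.linalg.solve(np.c_[a[1],-b[1]],b[0]-a[0]); return a[0]+a[1]*t[0]
L={s:edge(s) for s in"tblr"}
C={k:inter(L[k[0]],L[k[1]]) for k in("tl","tr","bl","br")}
P={k:onz(W,v,.070) for k,v in C.items()}
for k in C: print(k,C[k].round(1),P[k].round(4))
print("w",np.linalg.norm(P["tl"]-P["tr"]),np.linalg.norm(P["bl"]-P["br"]),"l",np.linalg.norm(P["tl"]-P["bl"]),np.linalg.norm(P["tr"]-P["br"]))
a=P["tl"]-P["tr"]; print("yaw from hatch edge",np.degrees(np.arctan2(-a[0],a[1])));a=P["bl"]-P["br"]; print(np.degrees(np.arctan2(-a[0],a[1])))
e=(P["tl"]+P["tr"])/2; print("edge mid",e)
E
```

```text
analyser scene z0 [0.60520275 0.31677686 0.        ] top z0 [0.59599082 0.35260257 0.        ] [0.57564095 0.33439906 0.1       ] wrist [0.60133322 0.35692396 0.        ] [0.57339436 0.36483604 0.1       ] [0.60456802 0.26870989 0.        ] [0.57569501 0.30209647 0.1       ]
(array([0.56062563, 0.32274805, 0.16121809]), np.float64(0.005078841149186737)) (array([0.60304825, 0.36476203, 0.14733299]), np.float64(0.08280120180973347))
([171, 101, 161, 67, 9996], [251.4, 133.6]) ((251.22320556640625, 133.82823181152344), (65.19908905029297, 160.14923095703125), 89.474365234375)
tl [169.8 102.6] [0.4494 0.409  0.07  ]
tr [332.2 100.1] [0.5639 0.3547 0.07  ]
bl [174.4 166.7] [0.4277 0.3632 0.07  ]
br [328.7 165.3] [0.5415 0.3083 0.07  ]
w 0.12663905199141312 0.12636141732607037 l 0.05074883412767029 0.05152819094856643
yaw from hatch edge 64.60719972505305
64.25417326032851
edge mid [0.50665115 0.38186208 0.07      ]
```

View pics/scene2.png

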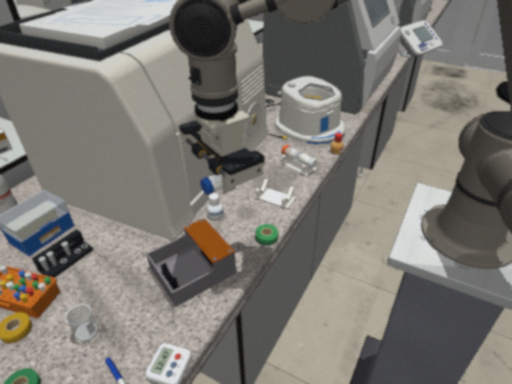

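```bash
python3 - <<'E'
from h import *
T=dict(np.load("top0.npz"));W=dict(np.load("wrist2.npz"));S=dict(np.load("scene0.npz"))
out=[]
for c,(x0,y0,w,h),f in((W,(330,0,180,180),2.2),(T,(120,60,120,120),3.3),(S,(120,100,150,150),2.6)):
    im=cv2.resize(c["pixels"][y0:y0+h,x0:x0+w,::-1],None,fx=f,fy=f,interpolation=cv2.INTER_CUBIC)
    for y,col in((.355,(0,0,255)),):
        for z in(0,.05,.1,.15):
            q=((proj(c,(.6,y,z))+.5-[x0,y0])*f).astype(int); cv2.circle(im,tuple(int(v) for v in q),2,(0,int(z*1700),255),-1)
    for d in((.05,0),(0,-.05)):
        q=((proj(c,(.6+d[0],.355+d[1],0))+.5-[x0,y0])*f).astype(int); cv2.circle(im,tuple(int(v) for v in q),2,(0,255,0),-1)
    out.append(cv2.resize(im,(390,390)) if 0 else im[:390,:390])
o=np.zeros((600,800,3),np.uint8); 
o[:out[0].shape[0],:out[0].shape[1]]=out[0]; o[:out[1].shape[0],400:400+out[1].shape[1]]=out[1]
s=cv2.resize(out[2],(200,200)); o[395:595,5:205]=s
cv2.imwrite("pics/corner.png",o)
E
```

```text
(no output)
```

View pics/corner.png

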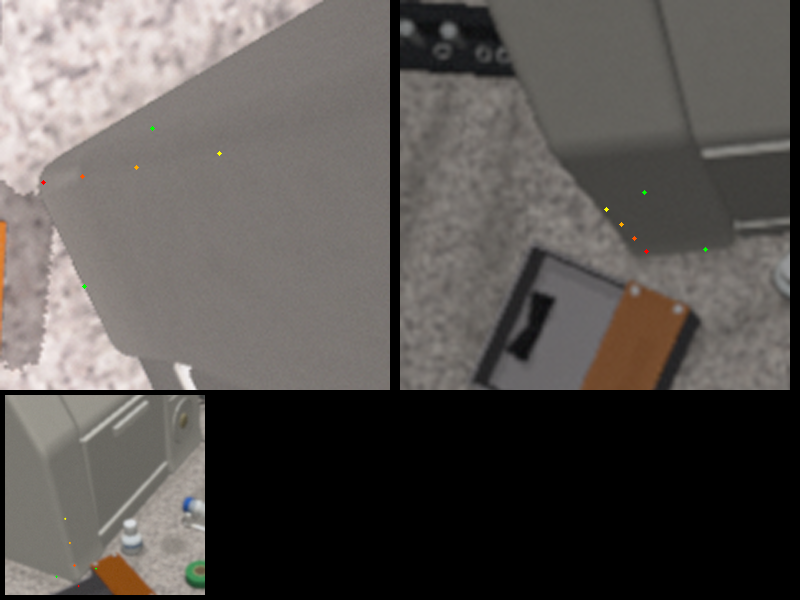

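```bash
cat >> h.py <<'E'
BC=np.array([.5153,.3999]);BY=np.radians(64.45);BX=np.array([np.cos(BY),np.sin(BY)]);BYv=np.array([-BX[1],BX[0]])
def box(x,y,z): return np.r_[BC+BX*x/1000+BYv*y/1000,z/1000]
def inbox(p): d=np.asarray(p)[:2]-BC; return np.round([d@BX*1000,d@BYv*1000,p[2]*1000],1)
E
python3 - <<'E'
from h import *
from cell import robot
W=dict(np.load("wrist2.npz")); print(inbox(robot.observe()["tool_pos"]))
b=max(blobs(mask(W,105,128,s=120)),key=lambda b:b[0][4]); print(b[:2])
for a in(28.5,41.5):
    for dz in (.0172,0): print(a,dz,proj(W,np.r_[np.array(robot.observe()["tool_pos"])[:2]+BX*a/1000,.2077+dz]))
plan(robot,box(-103,0,150),BY)
E
```

```text
[-89.4   4.1 255. ]
([208, 173, 79, 44, 2707], [249.4, 195.4])
28.5 0.0172 [245.36509399 216.49530476]
28.5 0 [245.57106999 203.10538875]
41.5 0.0172 [244.88590506 182.73575352]
41.5 0 [245.15310669 172.98280966]
t 5.05 travel [-13.5, 4.3, 105.0] turn -0.13 rows 2.1 rpy [-3.1416, 0.0003, 1.1136]
```

```bash
python3 -m inch '{"travel":[[-14,4,40],[-14,4,80],[-14,4,105],[-14,4,105],[-14,4,105],[-14,4,115],[-14,4,119],[-14,4,123],[-14,4,127],[-14,4,130],[-14,4,130],[-14,4,130]],"turn":[-0.1,-0.1,-0.1,-0.1,-0.1,-0.1,-0.1,-0.1,-0.1,-0.1,-0.1,-0.1],"claw":[1,1,1,1,1,1,1,1,1,1,1,1]}'; python3 - <<'E'
from cell import robot
from h import *
print(inbox(robot.observe()["tool_pos"]))
c=robot.read_camera("scene"); np.savez("scene3.npz",**c)
w=robot.read_camera("wrist"); np.savez("wrist3.npz",**w)
o=np.zeros((384,800,3),np.uint8); o[:,:512]=w["pixels"]; o[:,520:]=cv2.resize(c["pixels"][140:300,130:250],(280,384),interpolation=cv2.INTER_CUBIC)[:, :280]
cv2.imwrite("pics/tilt.png",o[:,:,::-1])
E
```

```text
time: 6.25
tool_pos: [0.4705, 0.3069, 0.1251]
tool_rot: [-3.142, -0.0, 1.124]
contact_force: [-0.3, -1.4, 1.0]
opening: 0.031
grip_force: 10.0
[-103.3    0.3  125.1]
```

View pics/tilt.png

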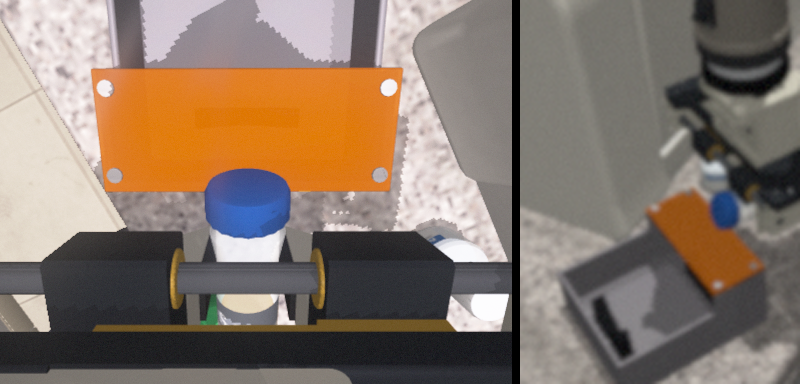

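```bash
python3 - <<'E'
from h import *
from cell import robot
W=dict(np.load("wrist3.npz")); p=np.array(robot.observe()["tool_pos"])
m=mask(W,105,128,s=100); b=max((x for x in blobs(m) if x[1][1]<260),key=lambda b:b[0][4]); print(b[:2])
v=W["pixels"][165:242,248].astype(int); print([(165+i,v[i].tolist()) for i in range(0,77,4)])
for th in(0,10,14,18,22,26):
    t=np.radians(th); r=[]
    for a,n in((28.5,17.2),(41.5,17.2),(41.5,-17.2)):
        x=a*np.cos(t)-n*np.sin(t); z=a*np.sin(t)+n*np.cos(t)
        r.append(proj(W,np.r_[p[:2]+BX*x/1000,p[2]-.047+z/1000])[1].round(1))
    print(th,"seam,rimtop,rimbottom rows",r)
mm=max(blobs(mask(W,5,16,s=150)),key=lambda b:b[0][4])[2]
def fit(P): 
    vx,vy,x,y=cv2.fitLine(np.array(P,np.float32),cv2.DIST_HUBER,0,.01,.01).ravel(); return np.array([x,y]),np.array([vx,vy])
t=fit([(c,np.flatnonzero(mm[:,c]).min()-.5) for c in range(110,385)])
bt=fit([(c,np.flatnonzero(mm[:,c]).max()+.5) for c in list(range(120,195))+list(range(300,375))])
l=fit([(np.flatnonzero(mm[q]).min()-.5,q) for q in range(80,180)]); r=fit([(np.flatnonzero(mm[q]).max()+.5,q) for q in range(80,180)])
X=lambda a,b:a[0]+a[1]*np.linalg.solve(np.c_[a[1],-b[1]],b[0]-a[0])[0]
for n,u in(("tl",X(t,l)),("tr",X(t,r)),("bl",X(bt,l)),("br",X(bt,r))): print(n,u.round(1),inbox(onz(W,u,.07)))
E
```

```text
([205, 169, 85, 70, 4845], [247.7, 203.4])
[(165, [221, 117, 15]), (169, [65, 73, 127]), (173, [64, 75, 132]), (177, [63, 77, 136]), (181, [64, 78, 139]), (185, [60, 79, 144]), (189, [61, 84, 150]), (193, [56, 84, 153]), (197, [53, 84, 152]), (201, [54, 86, 157]), (205, [55, 92, 167]), (209, [56, 107, 200]), (213, [60, 109, 199]), (217, [55, 107, 196]), (221, [55, 107, 196]), (225, [58, 107, 194]), (229, [57, 103, 187]), (233, [54, 101, 185]), (237, [52, 87, 155]), (241, [236, 237, 241])]
0 seam,rimtop,rimbottom rows [np.float64(216.6), np.float64(182.8), np.float64(165.4)]
10 seam,rimtop,rimbottom rows [np.float64(229.7), np.float64(197.6), np.float64(163.2)]
14 seam,rimtop,rimbottom rows [np.float64(235.6), np.float64(204.7), np.float64(163.2)]
18 seam,rimtop,rimbottom rows [np.float64(241.7), np.float64(212.4), np.float64(163.7)]
22 seam,rimtop,rimbottom rows [np.float64(248.1), np.float64(220.7), np.float64(164.7)]
26 seam,rimtop,rimbottom rows [np.float64(254.7), np.float64(229.5), np.float64(166.3)]
tl [91.  68.8] [-20.3  62.9  70. ]
tr [402.3  67. ] [-19.8 -62.9  70. ]
bl [104.9 191.7] [-71.7  63.   70. ]
br [388.9 190.3] [-71.2 -63.   70. ]
```

```bash
python3 -m inch '{"travel":[[0,0,-30],[0,0,-70],[50,-10,-70],[100,-10,-70],[150,-10,-70],[166,-10,-70],[166,-1,-70],[166,-1,-40],[166,-1,-10],[166,-1,-10],[166,-1,-10]],"turn":[0,0,0,0,0,0,0,0,0,0,0],"claw":[1,1,1,1,1,1,1,1,1,1,1]}'; python3 - <<'E'
from cell import robot
from h import *
s=robot.observe();print(inbox(s["tool_pos"]))
c=robot.read_camera("scene"); np.savez("scene4.npz",**c)
w=robot.read_camera("wrist"); np.savez("wrist4.npz",**w)
o=np.zeros((384,800,3),np.uint8); o[:,:512]=w["pixels"]; o[:,520:]=cv2.resize(c["pixels"][150:310,100:217],(280,384),interpolation=cv2.INTER_CUBIC)
cv2.imwrite("pics/pre.png",o[:,:,::-1])
p=np.array(s["tool_pos"])
for th in(10,14,16,18,22):
    t=np.radians(th); r=[]
    for a,n in((28.5,17.2),(41.5,17.2),(41.5,-17.2)):
        x=a*np.cos(t)-n*np.sin(t); z=a*np.sin(t)+n*np.cos(t)
        r.append(proj(w,np.r_[p[:2]+BX*x/1000,p[2]-.047+z/1000])[1].round(1))
    print(th,"seam,rimtop,rimbottom rows",r)
v=w["pixels"][160:250,248].astype(int); print([(160+i,v[i].tolist()) for i in range(0,90,3)])
E
```

```text
time: 7.45
tool_pos: [0.5414, 0.4562, 0.1353]
tool_rot: [-3.141, 0.001, 1.123]
contact_force: [0.5, 0.7, 0.1]
opening: 0.0311
grip_force: 10.0
[ 62.1   0.7 135.3]
10 seam,rimtop,rimbottom rows [np.float64(230.3), np.float64(198.7), np.float64(164.6)]
14 seam,rimtop,rimbottom rows [np.float64(236.1), np.float64(205.6), np.float64(164.6)]
16 seam,rimtop,rimbottom rows [np.float64(239.1), np.float64(209.4), np.float64(164.7)]
18 seam,rimtop,rimbottom rows [np.float64(242.2), np.float64(213.2), np.float64(165.0)]
22 seam,rimtop,rimbottom rows [np.float64(248.5), np.float64(221.4), np.float64(166.1)]
[(160, [144, 134, 134]), (163, [147, 135, 132]), (166, [147, 137, 136]), (169, [46, 74, 128]), (172, [49, 76, 131]), (175, [46, 76, 132]), (178, [44, 76, 134]), (181, [44, 76, 137]), (184, [45, 80, 143]), (187, [42, 77, 142]), (190, [40, 78, 145]), (193, [43, 79, 148]), (196, [40, 79, 148]), (199, [48, 87, 153]), (202, [45, 84, 156]), (205, [45, 88, 164]), (208, [49, 106, 196]), (211, [52, 106, 192]), (214, [52, 106, 192]), (217, [51, 104, 192]), (220, [50, 100, 192]), (223, [55, 102, 189]), (226, [50, 99, 185]), (229, [54, 101, 185]), (232, [50, 100, 180]), (235, [50, 86, 156]), (238, [144, 154, 187]), (241, [231, 230, 236]), (244, [230, 229, 236]), (247, [231, 231, 237])]
```

View pics/pre.png

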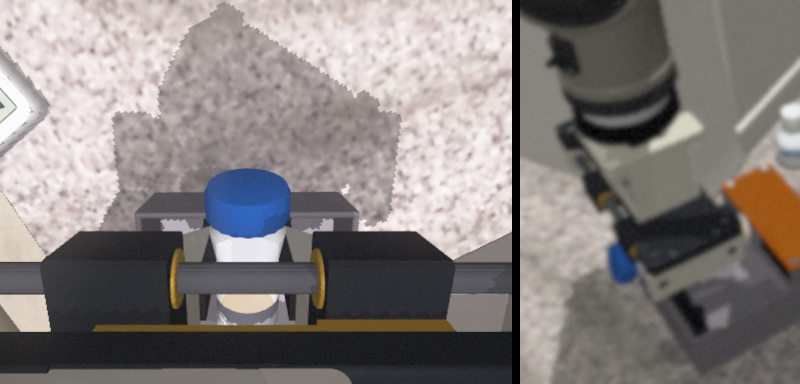

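```bash
python3 -m inch '{"travel":[[0,0,12],[0,0,19],[0,0,19],[-8,0,21],[-16,0,23.5],[-24,0,25.5],[-24,0,25.5]],"turn":[0,0,0,0,0,0,0],"claw":[1,1,1,1,1,1,1]}'; python3 -c "
from h import *
from cell import robot
print(inbox(robot.observe()['tool_pos']))"
```

```text
time: 8.25
tool_pos: [0.5303, 0.4341, 0.1094]
tool_rot: [-3.141, 0.001, 1.123]
contact_force: [0.3, -0.5, -0.7]
opening: 0.031
grip_force: 10.0
[ 37.3   1.2 109.4]
```

```bash
python3 -m inch '{"travel":[[-6,0,1.5],[-12,0,3.3],[-18,0,5],[-22,0,6],[-22,0,6],[-22,0,6]],"turn":[0,0,0,0,0,0],"claw":[1,1,1,1,1,1]}'; python3 - <<'E'
from cell import robot
from h import *
s=robot.observe();print(inbox(s["tool_pos"]),s["contact_force"])
w=robot.read_camera("wrist"); np.savez("wrist5.npz",**w); p=np.array(s["tool_pos"])
for th in(10,14,16,18):
    t=np.radians(th); r=[]
    for a,n in((28.5,17.2),(41.5,17.2),(41.5,-17.2)):
        x=a*np.cos(t)-n*np.sin(t); z=a*np.sin(t)+n*np.cos(t)
        r.append(proj(w,np.r_[p[:2]+BX*x/1000,p[2]-.047+z/1000])[1].round(1))
    print(th,r)
h=mask(w,105,128,s=100)[:,248]; v=w["pixels"][:,248].astype(int); q=np.flatnonzero(h[150:260])+150; print(q.min(),q.max(),[(i,v[i].tolist()) for i in range(200,212,2)])
E
```

```text
time: 8.85
tool_pos: [0.5215, 0.4156, 0.1037]
tool_rot: [3.141, -0.0, 1.124]
contact_force: [-0.0, 0.2, 0.2]
opening: 0.0313
grip_force: 10.0
[ 16.8   1.2 103.7] [-0.04053271  0.1571106   0.17294751]
10 [np.float64(229.8), np.float64(197.7), np.float64(163.3)]
14 [np.float64(235.6), np.float64(204.7), np.float64(163.3)]
16 [np.float64(238.7), np.float64(208.5), np.float64(163.5)]
18 [np.float64(241.8), np.float64(212.4), np.float64(163.8)]
168 237 [(200, [44, 83, 155]), (202, [46, 87, 160]), (204, [44, 87, 161]), (206, [49, 99, 182]), (208, [46, 105, 197]), (210, [50, 104, 197])]
```

```bash
python3 -m inch '{"travel":[[-1,0,3],[-1,0,6],[-1,0,9],[-1,0,12],[-1,0,15],[-1,0,17],[-1,0,19],[-1,0,21],[-1,0,22],[-1,0,22.5],[-1,0,22.5],[-1,0,22.5]],"turn":[0,0,0,0,0,0,0,0,0,0,0,0],"claw":[1,1,1,1,1,1,1,1,1,1,1,1]}'; python3 - <<'E'
from cell import robot
from h import *
s=robot.observe();print(inbox(s["tool_pos"]),s["contact_force"],s["torque"])
w=robot.read_camera("wrist"); np.savez("wrist6.npz",**w); p=np.array(s["tool_pos"])
for th in(-2,0,2,4,8):
    t=np.radians(th); r=[]
    for a,n in((28.5,17.2),(41.5,17.2),(41.5,-17.2)):
        x=a*np.cos(t)-n*np.sin(t); z=a*np.sin(t)+n*np.cos(t)
        r.append(proj(w,np.r_[p[:2]+BX*x/1000,p[2]-.047+z/1000])[1].round(1))
    print(th,r)
h=mask(w,105,128,s=100)[:,248]; q=np.flatnonzero(h[150:260])+150; print(q.min(),q.max())
v=w["pixels"][:,248].astype(int);print([(i,v[i].tolist()) for i in range(164,222,3)])
E
```

```text
time: 10.1
tool_pos: [0.5205, 0.4151, 0.0813]
tool_rot: [-3.141, -0.0, 1.124]
contact_force: [-4.6, 3.5, 3.8]
opening: 0.0312
grip_force: 10.0
[15.9  1.9 81.3] [-4.64642187  3.51715494  3.82201337] [ 0.03298523 -0.09405343 -0.01802154]
-2 [np.float64(214.3), np.float64(180.5), np.float64(166.3)]
0 [np.float64(216.7), np.float64(182.9), np.float64(165.5)]
2 [np.float64(219.1), np.float64(185.6), np.float64(164.9)]
4 [np.float64(221.7), np.float64(188.3), np.float64(164.3)]
8 [np.float64(227.0), np.float64(194.4), np.float64(163.6)]
168 221
[(164, [35, 38, 47]), (167, [41, 41, 51]), (170, [35, 58, 109]), (173, [36, 65, 115]), (176, [40, 69, 125]), (179, [42, 72, 129]), (182, [40, 73, 135]), (185, [41, 75, 140]), (188, [48, 98, 183]), (191, [50, 108, 200]), (194, [50, 106, 199]), (197, [51, 107, 201]), (200, [50, 106, 201]), (203, [52, 107, 200]), (206, [53, 105, 197]), (209, [53, 107, 196]), (212, [58, 106, 195]), (215, [64, 111, 197]), (218, [61, 107, 196]), (221, [72, 114, 193])]
```

```bash
python3 -m inch '{"travel":[[0,0,0.5],[0,0,1],[0,0,1.5],[0,0,2],[0,0,2.5],[0,0,2.5]],"turn":[0,0,0,0,0,0],"claw":[1,1,1,1,1,1]}' 4; python3 - <<'E'
from cell import robot
from h import *
s=robot.observe();print(inbox(s["tool_pos"]),s["contact_force"],s["torque"])
w=robot.read_camera("wrist"); p=np.array(s["tool_pos"])
h=mask(w,105,128,s=100)[:,248]; q=np.flatnonzero(h[150:260])+150; print(q.min(),q.max())
v=w["pixels"][:,248].astype(int);print([(i,v[i].tolist()) for i in range(178,192,2)])
E
```

```text
time: 10.75
tool_pos: [0.5208, 0.4151, 0.0799]
tool_rot: [3.141, -0.001, 1.125]
contact_force: [-8.6, 1.7, 10.2]
opening: 0.0312
grip_force: 4.0
[16.1  1.6 79.9] [-8.60375881  1.73598362 10.23858243] [-0.64789318 -0.54701632 -0.21951562]
169 222
[(178, [44, 73, 127]), (180, [40, 68, 126]), (182, [41, 75, 135]), (184, [44, 77, 137]), (186, [39, 77, 141]), (188, [48, 91, 165]), (190, [48, 105, 199])]
```

```bash
python3 -m inch '{"travel":[[0,-1,-1],[0,-1,-2],[0,-1,-2],[0,-1,-2],[0,-1,-2],[0,-1,-2],[0,-1,-2],[0,-1,-2]],"turn":[0,0,0,0,0,0,0,0],"claw":[1,1,1,0.2,0,-0.2,-0.2,-0.2]}'; python3 - <<'E'
from cell import robot
from h import *
s=robot.observe();print(inbox(s["tool_pos"]),s["contact_force"],s["torque"])
w=robot.read_camera("wrist"); np.savez("wrist7.npz",**w)
h=mask(w,105,128,s=100)[:,248]; q=np.flatnonzero(h[150:260])+150; print(q.min(),q.max())
v=w["pixels"][:,248].astype(int);print([(i,v[i].tolist()) for i in range(178,192,2)])
E
```

```text
time: 11.6
tool_pos: [0.5198, 0.4148, 0.0802]
tool_rot: [-3.141, 0.001, 1.124]
contact_force: [-1.7, 0.0, -0.5]
opening: 0.0548
grip_force: 0.0
[15.4  2.4 80.2] [-1.68587965  0.03190949 -0.51846572] [ 0.01909729  0.16156469 -0.00424856]
167 218
[(178, [39, 70, 129]), (180, [40, 72, 134]), (182, [41, 78, 138]), (184, [47, 83, 151]), (186, [47, 105, 197]), (188, [50, 107, 200]), (190, [53, 110, 200])]
```

```bash
python3 -m inch '{"travel":[[0,0,-10],[0,0,-30],[0,-3,-70],[0,-8,-120],[-20,-10,-160],[-40,-10,-190],[-40,-10,-190],[-40,-10,-190]],"turn":[0,0,0,0,0,0,0,0],"claw":[-0.2,-0.2,-0.2,-0.2,-0.2,-0.2,-0.2,-0.2]}'; python3 - <<'E'
from cell import robot
from h import *
s=robot.observe();print(inbox(s["tool_pos"]),s["contact_force"])
w=robot.read_camera("wrist"); np.savez("wrist8.npz",**w); c=robot.read_camera("scene"); np.savez("scene8.npz",**c)
o=np.zeros((384,800,3),np.uint8); o[:,:512]=w["pixels"]; o[:,520:]=cv2.resize(c["pixels"][190:310,130:217],(280,384),interpolation=cv2.INTER_CUBIC)
cv2.imwrite("pics/done.png",o[:,:,::-1])
for n,c in(("w",w),("s",c)):
    b=[x for x in blobs(mask(c,105,128,s=110)) if (n=="w" or 130<x[1][0]<217)]; print(n,[x[:2] for x in b][:4])
    print("pred seam top, end top, end bottom",[proj(c,box(x,0,z)).round(1).tolist() for x,z in((44.5,51.2),(57.5,51.2),(57.5,16.8))],[proj(c,box(51,y,34)).round(1).tolist() for y in(-17.2,17.2)])
E
```

```text
time: 12.45
tool_pos: [0.4941, 0.3831, 0.2722]
tool_rot: [3.14, -0.002, 1.123]
contact_force: [0.9, -0.7, -0.2]
opening: 0.0554
grip_force: 0.0
[-24.3  11.9 272.2] [ 0.91645562 -0.68152303 -0.24395461]
w [([241, 89, 36, 15, 531], [258.6, 96.1])]
pred seam top, end top, end bottom [[259.4, 102.6], [259.5, 87.2], [258.2, 88.6]] [[277.3, 95.2], [240.2, 95.3]]
s [([162, 262, 13, 17, 150], [168.2, 270.3])]
pred seam top, end top, end bottom [[170.3, 262.6], [164.4, 265.5], [167.0, 276.6]] [[165.1, 264.5], [172.3, 275.0]]
```

View pics/done.png

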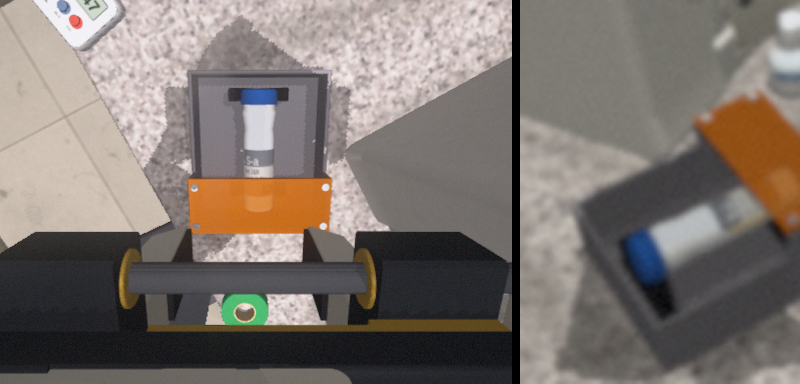

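```bash
python3 -c "
from cell import robot
print(robot.hand_in())"
```

```text
the job is handed in; nothing more can be done
None
```

The blue-capped tube now lies level in the dark box's two V grooves, foot under the amber cover and cap at the hatch end. The final picture puts it within about 1 mm of its place, the orange-capped tube was left alone, and I handed the job in at about 12.5 s. While I lowered the tube, the gripper probably brushed the analyser's corner lightly; the measured force was about 13 N, well under the 40 N limit.

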